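# Put up the walnuts airtight

### The job

Scoop all the walnuts from the wooden tray into the white tub, using the scoop and never the fingers, and stand the scoop back upright on its board. Once all the walnuts are in, put the lid on the tub and press down around its edge, corner by corner, until the gasket is fully seated and the lid lies flush on the rim all round; press firmly but gently, about 15 to 25 N at a corner. Leave the loaf, the jar and the mug where they are.

Things in the scene. Friction and masses are not known exactly. Their poses are not given: they have to be found in the camera images.
- tray: Fixed wooden walnut tray. Origin on the counter under the floor. Floor flat, 6 mm up, x -100 to +75, y -75 to +75 mm of its frame. From x -100 a ramp rises towards -x at 40 deg from level to 39 mm up at x -140; from x +75 one rises towards +x at 15 deg to 26 mm up at x +150 (nuts roll off it). Upright walls, 8 mm thick: far 30 mm high, near 75, sides 50 (75 for x under -76).
- tub: White square airtight tub, fixed in a cradle. Origin: centre of its underside. Inside 136 x 136 mm, floor 6 mm up; rim 168 x 168 mm outside, 16 mm wide, top 100 mm above the counter. A black gasket runs round the rim in four corner sections and stands 4 to 5 mm proud.
- lid: Loose grey lid, 0.25 kg, lying right way up. Origin: centre of its plug's underside. Plug 120 mm square (z 0-8), then 130 mm (z 8-17); plate 172 mm square, z 17-23 mm; bar handle 70 mm along lid x, 18 mm wide, z 23-50 mm. Plug enters the tub's mouth (3 mm spare each side, any quarter turn). Origin over the tub's: about 87 mm laid on, 83 mm sealed (plate flat on rim).
- scoop: Loose steel scoop, 110-190 g, holds about 5 walnuts. Origin: under the middle of its bowl. Open to its -x: floor 2 mm thick, 106 mm wide, lip at x -55 mm; side walls (100 mm apart inside) 32 mm high from x -27 to the back wall at x +40 mm, 38 mm high. Behind it, on a heel plate that ends at x +62, an upright wooden handle 20 x 20 mm at x +50, y 0, 120 mm high: grip at z about 88.
- board: Thin dark wooden board, fixed, 180 mm (x) x 140 mm (y), 3 mm thick, where the scoop stands. Origin: centre of its underside.
- tin_loaf: Bystander: small tin loaf, 160 x 100 x 100 mm. Origin: centre of its underside.
- honey_jar: Bystander: honey jar, 68 mm across, 100 mm high. Origin: centre of its underside.
- mug: Bystander: white mug, 76 mm across, 85 mm high. Origin: centre of its underside.
- nut0_center (a point): Centre of a walnut in its shell, a ball of 32 mm, 14 g, that rolls but soon stops (starts to roll on slopes above about 7 degrees). Absent (None) in some runs; three to six are there.
- nut1_center (a point): Centre of a walnut in its shell, a ball of 32 mm, 14 g, that rolls but soon stops (starts to roll on slopes above about 7 degrees). Absent (None) in some runs; three to six are there.
- nut2_center (a point): Centre of a walnut in its shell, a ball of 32 mm, 14 g, that rolls but soon stops (starts to roll on slopes above about 7 degrees). Absent (None) in some runs; three to six are there.
- nut3_center (a point): Centre of a walnut in its shell, a ball of 32 mm, 14 g, that rolls but soon stops (starts to roll on slopes above about 7 degrees). Absent (None) in some runs; three to six are there.
- nut4_center (a point): Centre of a walnut in its shell, a ball of 32 mm, 14 g, that rolls but soon stops (starts to roll on slopes above about 7 degrees). Absent (None) in some runs; three to six are there.
- nut5_center (a point): Centre of a walnut in its shell, a ball of 32 mm, 14 g, that rolls but soon stops (starts to roll on slopes above about 7 degrees). Absent (None) in some runs; three to six are there.
- lid_corner0 (a point): Top of the lid's plate at its corner (-74, -74, 23) mm of the lid's frame: a point to press. About 106 mm above the tub's origin when that corner is sealed, 110 to 111 mm when only laid on.
- gasket0 (a joint): Gasket section at the tub's corner (-76, -76) mm of its frame: 0 standing 5 mm proud, 0.005 m flush with the rim. Gives way at about 14 N and stays as pressed; the plate then meets the hard rim. The lid is rigid: pressing one corner lifts the far one a few mm off its section, but undoes no section.
- lid_corner1 (a point): Top of the lid's plate at its corner (-74, +74, 23) mm of the lid's frame: a point to press. About 106 mm above the tub's origin when that corner is sealed, 110 to 111 mm when only laid on.
- gasket1 (a joint): Gasket section at the tub's corner (-76, +76) mm of its frame: 0 standing 5 mm proud, 0.005 m flush with the rim. Gives way at about 14 N and stays as pressed; the plate then meets the hard rim. The lid is rigid: pressing one corner lifts the far one a few mm off its section, but undoes no section.
- lid_corner2 (a point): Top of the lid's plate at its corner (+74, +74, 23) mm of the lid's frame: a point to press. About 106 mm above the tub's origin when that corner is sealed, 110 to 111 mm when only laid on.
- gasket2 (a joint): Gasket section at the tub's corner (+76, +76) mm of its frame: 0 standing 5 mm proud, 0.005 m flush with the rim. Gives way at about 14 N and stays as pressed; the plate then meets the hard rim. The lid is rigid: pressing one corner lifts the far one a few mm off its section, but undoes no section.
- lid_corner3 (a point): Top of the lid's plate at its corner (+74, -74, 23) mm of the lid's frame: a point to press. About 106 mm above the tub's origin when that corner is sealed, 110 to 111 mm when only laid on.
- gasket3 (a joint): Gasket section at the tub's corner (+76, -76) mm of its frame: 0 standing 5 mm proud, 0.005 m flush with the rim. Gives way at about 14 N and stays as pressed; the plate then meets the hard rim. The lid is rigid: pressing one corner lifts the far one a few mm off its section, but undoes no section.
Mind the look-alikes: they are no part of the job. There is more than one size of the lid; the job needs the largest.

How it is judged:
On the way, in this order (a step that is already met when the one before it is completed fails the run):
1. every walnut is in the tub (x of nut0_center in the frame of tub between -0.07 and 0.07 m and y of nut0_center in the frame of tub between -0.07 and 0.07 m and z of nut0_center in the frame of tub between 0 and 0.095 m and x of nut1_center in the frame of tub between -0.07 and 0.07 m and y of nut1_center in the frame of tub between -0.07 and 0.07 m and z of nut1_center in the frame of tub between 0 and 0.095 m and x of nut2_center in the frame of tub between -0.07 and 0.07 m and y of nut2_center in the frame of tub between -0.07 and 0.07 m and z of nut2_center in the frame of tub between 0 and 0.095 m and x of nut3_center in the frame of tub between -0.07 and 0.07 m and y of nut3_center in the frame of tub between -0.07 and 0.07 m and z of nut3_center in the frame of tub between 0 and 0.095 m and x of nut4_center in the frame of tub between -0.07 and 0.07 m and y of nut4_center in the frame of tub between -0.07 and 0.07 m and z of nut4_center in the frame of tub between 0 and 0.095 m and x of nut5_center in the frame of tub between -0.07 and 0.07 m and y of nut5_center in the frame of tub between -0.07 and 0.07 m and z of nut5_center in the frame of tub between 0 and 0.095 m), for 0.3 s.
2. the lid is on the tub and pressed home at all four corners (z of each of lid_corner0, lid_corner1, lid_corner2, lid_corner3 in the frame of tub below 0.1078 m and horizontal distance between lid and tub below 0.012 m and angle between lid's own z axis and vertical below 0.05 rad), for 0.3 s.
At the end, for the whole second after the job is handed in: Every walnut is inside the tub; the lid is on it with all four corners of its plate pressed down to within about 2 mm of the fully sealed height (corner points under 107.8 mm above the tub's origin); the scoop stands upright and still on its board, its origin over the board (all of step 1 and all of step 2 and linear speed of each of lid, scoop below 0.03 m/s and x of scoop in the frame of board between -0.09 and 0.09 m and y of scoop in the frame of board between -0.065 and 0.065 m and z of scoop in the frame of board between -0.002 and 0.01 m and angle between scoop's own z axis and vertical below 0.12 rad); the robot touches nothing.
It fails at once if a walnut is touched with the fingers (over 1 N) (contact force between any of nut0, nut1, nut2, nut3, nut4, nut5 and the fingers above 1 N).
It fails at once if the lid is pressed on the tub with more than 52 N (contact force between lid and tub above 52 N).
It fails at once if the loaf, jar or mug is shifted by more than 30 mm (distance of any of tin_loaf, honey_jar, mug from where it was at the start of the episode above 0.03 m).
Of nut0, nut1, nut2, nut3, nut4, nut5 only 3 to 6 are there at a start; the rules pass over those that are not, and their reading is None.
At some moment in a run one of lid, scoop may be knocked a few centimetres aside while the robot is not near it.
It also fails if it takes over 210 s, if anything falls off the work surface, if the arm or the gripper's body presses on something with over 40 N, if the wrist force passes 120 N, or if a joint passes its speed limit or range.

### The arm

A 6-joint arm with a two-finger parallel gripper is mounted at the origin on the work surface. World frame = base frame: x ahead of the robot, y to its left, z up, the work surface at z = 0. Lengths are in m, angles in rad, forces in N, time in s.
With the tool pointing down it reaches from about 0.35 to 0.8 m from the base axis. Payload 7.3 kg.
Tool frame: the origin (TCP) lies between the finger pads; the fingertips stand 25 mm ahead of it and the grasp point (between the pads) lies 6 mm ahead of it (r.tip_extent is the distance from the TCP to the fingertips, in m); z points along the fingers, y is the line along which they close (so a half turn about z gives the same grasp; the last joint's range is limited). The gripper opens to 85 mm and grips with 20 to 120 N. Pads are 22 mm wide; open, the fingers measure 114 mm over their backs; the gripper's body (76 mm by 85 mm) begins 54 mm behind the grasp point. The pads swing forward as they close: fully open they stand 13 mm farther back than shut.
Start: joints at [1.175, 0.342, 1.524, -0, 1.275, -0.146], TCP at [0.13, 0.509, 0.256] pointing down, gripper open.
Joint ranges: [-2.53, 2.53], [-0.77, 2.02], [0.04, 2.7], [-1, 4.14], [0.28, 2.66], [-3.11, 3.11]. Speed limits (rad/s): [2.57, 2.57, 3.14, 3.14, 3.14, 3.14].

### API

Orientations are given as a unit quaternion [x, y, z, w].
In Python, from workcell import r, command_gripper, optics gives the robot as it stands. The module is installed in compiled form; this text tells all that it offers. Calls block until the motion is done:
- r.reach(position, orientation): joint-space move of the TCP to a pose.
- r.move_straight(position, orientation=None, speed=0.15, max_force=None): straight line of the TCP; orientation=None keeps the orientation; speed is the mean speed in m/s. With max_force (N) it stops when the force on the tool has changed by that much, and returns True; else False.
- r.movej(angles): joint-space move.
- command_gripper(opening, force=None): finger opening in m; force is the grip in N (None keeps the last); returns when the fingers have stopped.
- r.hold(seconds).
- r.solve_ik(position, orientation): joint angles nearest the present ones, or None.
- r.read_state(): the state.
- optics.get_image(name): name is "side" or "top"; returns (picture, depth): 420x560x3 uint8, red, green, blue; 420x560 float32, m along the optical axis (not along the pixel's ray), 0 where there is no reading.
- optics.camera_model(name): a dict with "K" (3x3 intrinsics, pixels), "R" (3x3) and "t" (3): a world point X has camera coordinates R X + t. Camera axes: x right, y down, z forward; pixel columns grow to the right and rows downward; lengths in m; the calibration is good to about 2 mm. A picture is of the moment at which its call begins. camera_model takes no time and is no camera call.
A pose or a line that the arm cannot do raises r.PlanningError and nothing moves.
- r.finish_job(): hands the job in; it is judged then, once.
The state is a dict: "time_s": time; "joint_positions": joint angles; "dq": joint speeds; "tau": joint torques, N m; "eef_pos": TCP position; "eef_rot": TCP orientation; "contact_force": force on the tool from outside, world axes, zero at the start; "torque": the same for the moment, N m; "grip_width": finger opening in m; "grip_force": force on a finger pad.
Only numpy, scipy, OpenCV 4.12 (cv2) and the standard library are available. Lean on these libraries where they do the work, as an engineer would, in place of code of your own. Each camera call takes 0.05 s, during which the arm holds its last target. There are 200 camera calls.

## Working session

There is one attempt and no reset: what is moved stays moved. The work goes in short steps, each a Python script; the robot and the scene stay as the last script left them, time stands still between calls to the robot, and variables do not carry over. Pictures are saved under pics/ and viewed, at most 14 in all, crops included, and the job is handed in when it is done.

```bash
mkdir -p pics
cat > h.py <<'E'
import numpy as np, cv2
from scipy.spatial.transform import Rotation as Rot
from workcell import r, command_gripper, optics
def snap(cam,fn=None):
    im,d=optics.get_image(cam)
    if fn: cv2.imwrite('pics/'+fn+'.png',im[:,:,::-1])
    return im,d
def cloud(cam,d):
    m=optics.camera_model(cam);K,R,t=[np.array(m[k]) for k in('K','R','t')]
    v,u=np.mgrid[:d.shape[0],:d.shape[1]]
    c=np.stack([(u-K[0,2])/K[0,0]*d,(v-K[1,2])/K[1,1]*d,d],-1)
    P=(c-t)@R  # R^T (c-t)
    P[d==0]=np.nan
    return P
E
python3 - <<'E'
from h import *
for c in('top','side'):
    im,d=snap(c,c+'0'); np.savez('/tmp/'+c+'0.npz',im=im,d=d); m=optics.camera_model(c); print(c,m['K'],-np.array(m['R']).T@m['t'],m['R'])
print(r.read_state()['eef_rot'])
E
```

```text
top [[388.98941653   0.         280.50654392]
 [  0.         388.98941653 202.73173765]
 [  0.           0.           1.        ]] [ 0.37087799 -0.13634709  1.28857313] [[-0.0090401  -0.99995192  0.00380022]
 [-0.9893579   0.00839227 -0.14526015]
 [ 0.14522127 -0.00507294 -0.9893862 ]]
side [[384.7100697    0.         272.31380538]
 [  0.         384.7100697  210.89387618]
 [  0.           0.           1.        ]] [0.36764659 0.6277189  0.72886295] [[-0.97966513 -0.19983564 -0.01794293]
 [-0.11164461  0.61724924 -0.77880605]
 [ 0.16670847 -0.7609659  -0.62700813]]
[ 1.24589087e-01  9.92208168e-01 -6.88221218e-04 -1.94906461e-04]
```

View pics/top0.png

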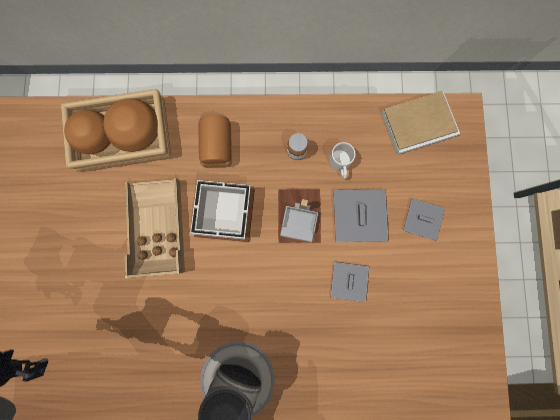

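View pics/side0.png

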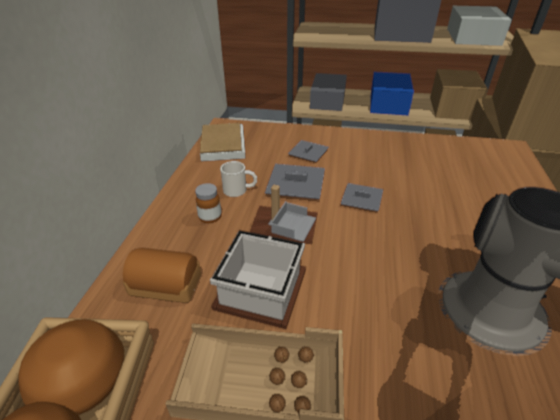

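The top view shows:
- The tray is at (152,228), with six walnuts near its bottom end around (157,243).
- The tub is at (221,210).
- The scoop is on its board at (299,220), with its handle at (305,203).
- The largest lid is at (361,215). Smaller decoys are at (424,219) and (350,282).

I'll measure these next.

```bash
cat >> h.py <<'E'
def rect(P,box,zlo,zhi,extra=None):
    """min-area rect of cloud points in pixel box and z range: centre, size, angle"""
    u0,v0,u1,v1=box; Q=P[v0:v1,u0:u1].reshape(-1,3); k=(Q[:,2]>zlo)&(Q[:,2]<zhi)
    if extra is not None: k&=extra[v0:v1,u0:u1].reshape(-1)
    Q=Q[k]; (c,s,a)=cv2.minAreaRect((Q[:,:2]*1000).astype(np.float32)); return np.round(c,1),np.round(s,1),round(a,1),len(Q),np.round(np.median(Q[:,2])*1000,1)
def nuts(P,im,box):
    u0,v0,u1,v1=box
    h=cv2.cvtColor(im,cv2.COLOR_RGB2HSV); m=np.zeros(im.shape[:2],np.uint8)
    m[v0:v1,u0:u1]=(h[v0:v1,u0:u1,2]<115)&(h[v0:v1,u0:u1,1]>110)
    n,l,st,c=cv2.connectedComponentsWithStats(m)
    return [(st[i,4],np.round(c[i]),np.round(np.nanmedian(P[l==i],0),3)) for i in range(1,n) if st[i,4]>15]
E
python3 - <<'E'
from h import *
z=np.load('/tmp/top0.npz');im=z['im'];P=cloud('top',z['d'])
print('table',np.nanmedian(P[300:330,440:480,2]))
print('tub',rect(P,(185,172,258,248),.09,.115))
print('lid',rect(P,(325,180,395,250),.014,.035)); print('lidhandle',rect(P,(350,195,375,235),.038,.06))
print('handle',rect(P,(290,185,320,215),.10,.14)); print('scoop walls',rect(P,(275,195,325,250),.02,.06))
print('scoop floor', np.round(P[215:245:4,300],3))
h=cv2.cvtColor(im,cv2.COLOR_RGB2HSV)
print('tray walls',rect(P,(118,170,190,285),.025,.1)); print('hi walls',rect(P,(118,170,190,285),.065,.1))
for n in nuts(P,im,(125,225,185,270)):print(n)
for b,(u0,v0,u1,v1) in dict(loaf=(195,105,235,170),jar=(285,130,312,162),mug=(328,140,360,185)).items(): print(b,rect(P,(u0,v0,u1,v1),.05,.15))
k=np.concatenate([cv2.resize(im[165:285,115:265],None,fx=4,fy=4,interpolation=3)],1);cv2.imwrite('pics/c1.png',k[:,:,::-1])
k=cv2.resize(im[175:260,260:400],None,fx=5,fy=5,interpolation=3);cv2.imwrite('pics/c2.png',k[:,:,::-1])
E
```

```text
table 0.0003053985284989462
tub (array([529.2,  43.6]), array([168.7, 168.2]), 83.8, 1074, np.float64(102.2))
lid (array([ 514.8, -403.9]), array([172.4, 173.1]), 0.1, 2588, np.float64(23.2))
lidhandle (array([ 513. , -403.6]), array([67.5, 18.7]), 1.1, 135, np.float64(49.4))
handle (array([ 543.8, -213.3]), array([19.6, 20.4]), 77.0, 48, np.float64(122.5))
scoop walls (array([ 506.3, -205.2]), array([105.5,  76.2]), 78.2, 109, np.float64(36.5))
scoop floor [[ 0.517 -0.207  0.006]
 [ 0.505 -0.207  0.001]
 [ 0.491 -0.207  0.007]
 [ 0.478 -0.207  0.   ]
 [ 0.464 -0.206  0.007]
 [ 0.451 -0.206  0.004]
 [ 0.438 -0.206  0.002]
 [ 0.425 -0.206  0.002]]
tray walls (array([480.6, 266.6]), array([306.2, 168.4]), 4.6, 1975, np.float64(38.4))
hi walls (array([362.9, 257.2]), array([ 71.3, 167.9]), 4.0, 285, np.float64(74.6))
(np.int32(33), array([173., 237.]), array([0.447, 0.205, 0.031]))
(np.int32(25), array([159., 237.]), array([0.447, 0.249, 0.031]))
(np.int32(30), array([144., 240.]), array([0.438, 0.298, 0.029]))
(np.int32(28), array([159., 250.]), array([0.409, 0.248, 0.028]))
(np.int32(43), array([144., 255.]), array([0.393, 0.296, 0.031]))
loaf (array([759.3,  71. ]), array([156.9,  99.8]), 1.2, 1499, np.float64(91.8))
jar (array([ 736.6, -198.5]), array([61.3, 63.9]), 44.6, 392, np.float64(98.9))
mug (array([ 692.7, -337.7]), array([ 74. , 101.8]), 68.3, 262, np.float64(74.6))
```

View pics/c1.png

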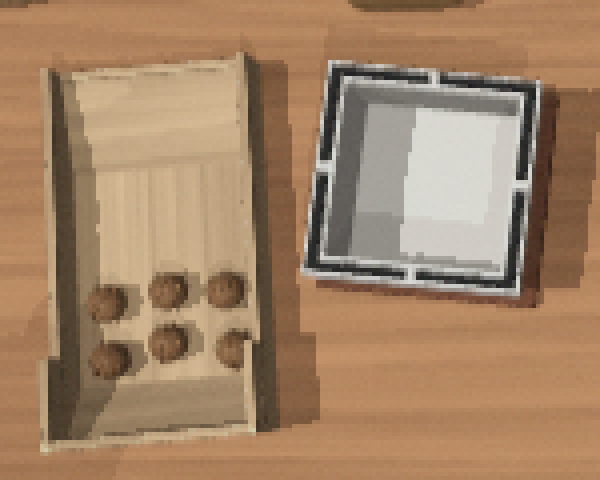

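View pics/c2.png

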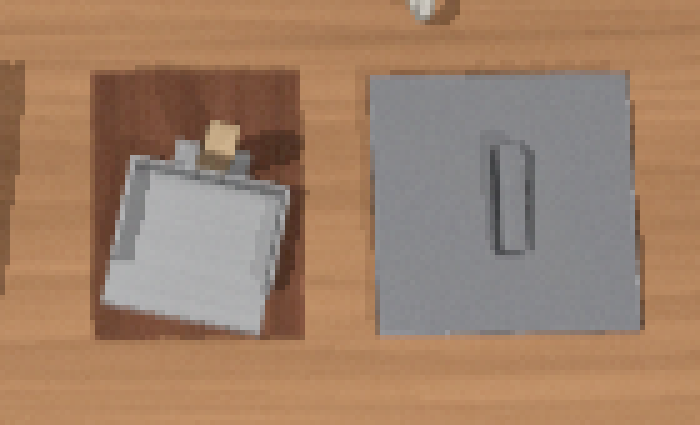

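The crops show two rows of three walnuts at the tray's steep near end. The scoop's mouth faces the robot at about -12° yaw. The measured rectangles match the given sizes. I'll plan in scoop poses (lip point, yaw, tilt), check IK, then grasp the handle with the fingers closing along the scoop's x.

```bash
cat >> h.py <<'E'
TRAY=np.array([.4756,.2662]);TY=np.radians(4.6)
TUB=np.array([.5292,.0436]);UY=np.radians(-6.2)
GRIP=np.array([.050,0,.094])
M=np.array([[0,1,0],[1,0,0],[0,0,-1.]])
def fr(o,yaw,p): c,s=np.cos(yaw),np.sin(yaw); return np.array([o[0]+c*p[0]-s*p[1],o[1]+s*p[0]+c*p[1]])
def pose(lip,yaw,tilt):
    """tool pose for scoop lip (world m), yaw rad, tilt deg (+ lip up)"""
    R=Rot.from_euler('ZY',[yaw,np.radians(tilt)]).as_matrix()
    return np.array(lip)+R@(GRIP-[-.055,0,0]), Rot.from_matrix(R@M).as_quat()
def tpose(x,y,z,tilt): return pose([*fr(TRAY,TY,(x,y)),z],TY,tilt)
def upose(x,y,z,tilt): return pose([*fr(TUB,UY,(x,y)),z],UY,tilt)
E
python3 - <<'E'
from h import *
for n,p in dict(hi=tpose(.02,-.02,.12,-15),a=tpose(.005,-.02,.012,-15),b=tpose(-.04,-.02,.008,0),c=tpose(-.098,-.02,.008,0),d=tpose(-.12,-.02,.03,25),e=tpose(-.1,-.02,.16,20),e2=tpose(-.1,.02,.16,20),
  u=upose(.03,0,.16,20),v=upose(.03,0,.112,-20),w=upose(.03,0,.112,-50)).items():
    q=r.solve_ik(*p); print(n,np.round(p[0],3),None if q is None else np.round(q,2))
yaw=np.radians(-12); h=np.array([.5438,-.2133])
im,d=snap('top');P=cloud('top',d);print(rect(P,(280,180,330,220),.10,.14))
R=Rot.from_euler('Z',yaw).as_matrix()@M; q=Rot.from_matrix(R).as_quat()
command_gripper(.085,100)
r.reach([*h,.22],q); r.move_straight([*h,.097],q,.1,max_force=8)
print(command_gripper(0,80)); s=r.read_state(); print(s['eef_pos'],s['grip_width'],s['grip_force'],s['joint_positions'],s['time_s'])
r.move_straight([*h,.25],q,.15); s=r.read_state(); print(s['eef_pos'],s['grip_width'],s['contact_force'])
snap('side','g1')
E
```

```text
hi [0.574 0.254 0.238] [ 0.32  0.42  1.48 -0.07  0.99  0.28]
a [0.559 0.253 0.13 ] [ 0.33  0.52  1.65 -0.1   0.72  0.32]
b [0.542 0.251 0.102] [ 0.31  0.63  1.51 -0.    1.01  0.23]
c [0.484 0.247 0.102] [ 0.33  0.55  1.67 -0.    0.93  0.25]
d [0.492 0.247 0.071] [0.28 0.8  1.33 0.09 1.44 0.17]
e [0.508 0.249 0.212] [0.28 0.64 1.21 0.07 1.64 0.2 ]
e2 [0.505 0.289 0.212] [0.34 0.66 1.16 0.09 1.66 0.26]
u [0.689 0.026 0.212] [-0.08  0.92  0.64  0.01  1.92  0.03]
v [0.625 0.033 0.236] [-0.06  0.38  1.57 -0.02  0.84  0.06]
w [0.555 0.041 0.253] None
(array([ 543.6, -213.3]), array([19.8, 19.2]), 77.3, 48, np.float64(122.5))
False
[ 0.54365148 -0.21328705  0.09719741] 0.019039392682401877 78.36641907691956 [-5.05020463e-01  6.12227125e-01  1.55420599e+00 -1.21007130e-04
  9.75409378e-01 -2.95575342e-01] 5.2917
[ 0.54337003 -0.21308737  0.24889816] 0.019023497649051768 [ 0.2350293  -0.59566751 -1.3058921 ]
```

View pics/g1.png

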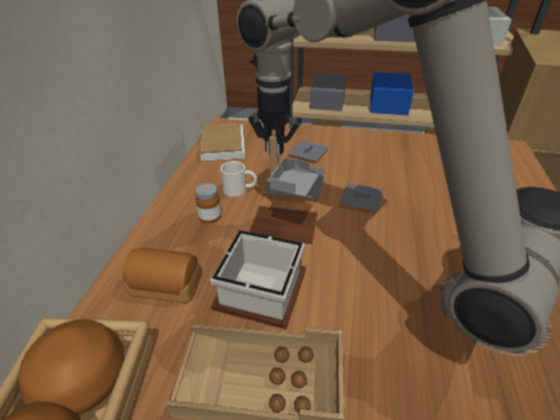

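The scoop is held upright and lifted clear of the board, at about (295,180). The pour to -50° is out of reach, so I'll use about -40°. Now pass 1 along the -y wall: touch down to calibrate the height, drag, then tilt up along the ramp.

```bash
cat >> h.py <<'E'
def scoop_pass(y,x0=.008,f=25):
    r.reach(*tpose(x0,y,.13,-15)); p,q=tpose(x0,y,.010,-15); r.move_straight(p,q,.1)
    p,q=tpose(x0,y,-.004,-15); hit=r.move_straight(p,q,.02,max_force=4)
    dz=r.read_state()['eef_pos'][2]-tpose(x0,y,0,-15)[0][2]; print('hit',hit,'lip z',round(dz,4))
    z=dz+.0007
    seq=[(x0-.002,z,-14.5)]+[(x,z,-14.5+13*min(1,(x0-x)/(x0+.045))) for x in np.linspace(x0,-.045,5)[1:]]+[(-.075,z,-1),(-.099,z,-.5)]
    for x,zz,t in seq:
        p,q=tpose(x,y,zz,t); s=r.move_straight(p,q,.05,max_force=f)
        if s: print('stop at',x,r.read_state()['contact_force'])
    print('end',np.round(r.read_state()['eef_pos']-p,4))
    for s in (.008,.016,.026,.038):
        zz=z+s*np.sin(np.radians(40)); t=.85*np.degrees(np.arcsin((zz-z)/.117))
        p,q=tpose(-.099-s*.766,y,zz+.001,t); h=r.move_straight(p,q,.05,max_force=f)
        if h: print('rampstop',s,r.read_state()['contact_force'])
    for zz,t in((.05,16),(.08,20),(.17,20)):
        p,q=tpose(-.122,y,zz+.01,t); r.move_straight(p,q,.08)
    print(r.read_state()['time_s'])
E
python3 - <<'E'
from h import *
for t in(-35,-40,-43,-46):
  for x in (.0,.03): print(t,x,r.solve_ik(*upose(x,0,.112,t)) is not None)
for s in((.008,.13,-15),(.0,.01,-15),(-.122,.18,20)): 
  for y in(-.019,.02):print(r.solve_ik(*tpose(s[0],y,*s[1:])) is not None)
scoop_pass(-.019)
im,d=snap('top','p1'); snap('side','p1s')
a=cv2.imread('pics/p1.png')[150:300,90:290];b=cv2.imread('pics/p1s.png')[180:420,130:450]
cv2.imwrite('pics/p1c.png',np.hstack([cv2.resize(a,(400,300)),cv2.resize(b,(400,300))]))
E
```

```text
-35 0.0 True
-35 0.03 True
-40 0.0 True
-40 0.03 True
-43 0.0 False
-43 0.03 False
-46 0.0 False
-46 0.03 False
True
True
True
True
True
True
hit True lip z 0.0055
end [0.     0.0001 0.0001]
15.95
```

View pics/p1c.png

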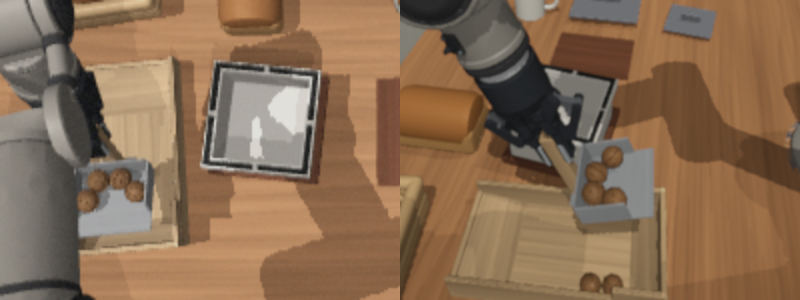

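Four walnuts are in the scoop. Two remain on the tray's +y side, at (590,283) and (612,283). Now I'll pour.

```bash
cat >> h.py <<'E'
def pour():
    for x,z,t in((.03,.18,20),):
        p,q=upose(x,0,z,t); r.move_straight(p,q,.15)
    for z,t in((.15,12),(.13,5),(.116,-2),(.113,-8),(.113,-14),(.113,-20),(.113,-27),(.113,-34),(.113,-39.5)):
        p,q=upose(.03,0,z,t); r.move_straight(p,q,.08)
    r.hold(.5)
    for z,t in((.15,-25),(.18,-10)):
        p,q=upose(.04,0,z,t); r.move_straight(p,q,.12)
    print('poured',r.read_state()['time_s'])
E
python3 - <<'E'
from h import *
pour()
r.reach(*tpose(.03,.019,.2,-10))
im,d=snap('top','p2'); snap('side','p2s'); P=cloud('top',d)
for n in nuts(P,im,(125,225,185,270)):print(n)
for n in nuts(P,im,(198,185,245,235)):print('tub',n)
a=cv2.imread('pics/p2.png')[150:300,90:290];b=cv2.imread('pics/p2s.png')[180:420,130:450]
cv2.imwrite('pics/p2c.png',np.hstack([cv2.resize(a,(400,300)),cv2.resize(b,(400,300))]))
E
```

```text
poured 22.825
(np.int32(79), array([141., 249.]), array([0.406, 0.305, 0.03 ]))
tub (np.int32(51), array([218., 195.]), array([0.581, 0.061, 0.034]))
tub (np.int32(51), array([206., 226.]), array([0.481, 0.098, 0.034]))
tub (np.int32(38), array([219., 227.]), array([0.478, 0.056, 0.035]))
tub (np.int32(22), array([236., 229.]), array([ 0.469, -0.001,  0.033]))
```

View pics/p2c.png

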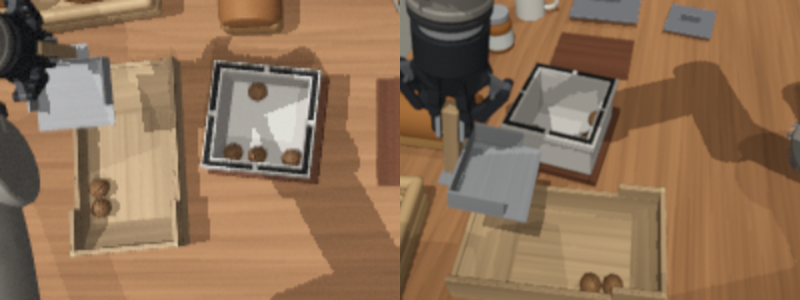

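Four walnuts are in the tub and two are left, at about (100,188) and (100,208). Next: the second pass and pour.

Run:
```python
from h import *
scoop_pass(.019)
pour()
r.reach(*pose([.46,-.19,.2],np.radians(-5),0))
im,d=snap('top','p3'); snap('side','p3s'); P=cloud('top',d)
for n in nuts(P,im,(125,225,185,270)):print(n)
for n in nuts(P,im,(198,185,245,235)):print('tub',n)
u0,v0,u1,v1=265,180,335,255
print('board?',r.read_state()['eef_pos'],r.read_state()['time_s'])
a=cv2.imread('pics/p3.png')[150:300,90:290];b=cv2.imread('pics/p3s.png')[120:360,180:500]
cv2.imwrite('pics/p3c.png',np.hstack([cv2.resize(a,(400,300)),cv2.resize(b,(400,300))]))
z=np.load('/tmp/side0.npz')
z=np.load('/tmp/top0.npz');im=z['im'];P=cloud('top',z['d']);h=cv2.cvtColor(im,cv2.COLOR_RGB2HSV)
m=(h[:,:,2]<112)&(h[:,:,1]>80); print('board',rect(P,(270,182,330,250),-.005,.012,m))
```

```text
hit True lip z 0.0055
end [0.0001 0.0001 0.0002]
32.1083
poured 39.0833
tub (np.int32(20), array([220., 196.]), array([0.579, 0.054, 0.031]))
tub (np.int32(29), array([215., 220.]), array([0.501, 0.07 , 0.031]))
tub (np.int32(16), array([231., 224.]), array([0.486, 0.018, 0.031]))
tub (np.int32(48), array([206., 226.]), array([0.481, 0.099, 0.034]))
tub (np.int32(24), array([219., 228.]), array([0.474, 0.053, 0.033]))
board? [ 0.56508285 -0.19743704  0.29407499] 40.1583
board (array([ 517.2, -206.2]), array([137.3, 171. ]), 89.5, 475, np.float64(3.0))
```

View pics/p3c.png

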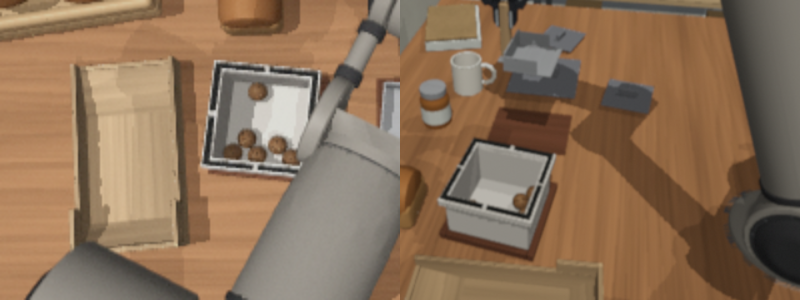

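All six walnuts are in the tub and the tray is empty. The board measures (517,-206) mm. I'll set the scoop down with its origin at about (512,-206), then re-measure the lid and scoop.

Run:
```python
from h import *
L=[.457,-.206]
r.reach(*pose([*L,.08],0,0)); p,q=pose([*L,.012],0,0); r.move_straight(p,q,.1)
p,q=pose([*L,-.003],0,0); print('touch',r.move_straight(p,q,.015,max_force=4),r.read_state()['eef_pos'][2]-.094)
command_gripper(.04); command_gripper(.085); e=r.read_state()['eef_pos']
r.move_straight([e[0],e[1],.25],q,.15)
r.reach([.45,.2,.3],q)
im,d=snap('top','p4');snap('side','p4s');P=cloud('top',d)
print('handle',rect(P,(270,180,330,250),.10,.14)); print('walls',rect(P,(270,180,330,250),.02,.06))
print('lid',rect(P,(325,170,410,260),.014,.035)); print('lidhandle',rect(P,(335,185,395,245),.038,.06))
print(r.read_state()['time_s'])
a=cv2.imread('pics/p4.png')[150:300,200:400];b=cv2.imread('pics/p4s.png')[120:360,180:500]
cv2.imwrite('pics/p4c.png',np.hstack([cv2.resize(a,(400,300)),cv2.resize(b,(400,300))]))
```

```text
touch True 0.0032077447668737713
handle (array([ 562. , -205.6]), array([19.6, 18.7]), 1.0, 53, np.float64(122.2))
walls (array([ 527., -206.]), array([104.8,  82.9]), 89.7, 110, np.float64(37.7))
lid (array([ 546.6, -442.7]), array([249.4, 236.7]), 89.4, 2678, np.float64(23.3))
lidhandle (array([ 513. , -403.7]), array([67.1, 18.4]), 0.9, 131, np.float64(50.2))
45.8667
```

View pics/p4c.png

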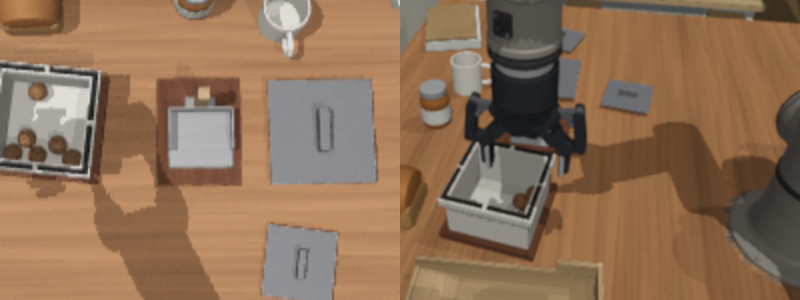

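The scoop stands upright at the board's centre, and the lid hasn't moved: its handle is at (513,-404), yaw about 0.5°. Now I'll fetch the lid and lay it on.

```bash
cat >> h.py <<'E'
def down(psi):
    c,s=np.cos(psi),np.sin(psi); return Rot.from_matrix(np.array([[-s,c,0],[c,s,0],[0,0,-1.]])).as_quat()
E
python3 - <<'E'
from h import *
im,d=snap('top');P=cloud('top',d); print('tub',rect(P,(185,172,258,248),.09,.112)); print('lid',rect(P,(333,182,392,248),.014,.035)); print('h',rect(P,(335,185,395,245),.038,.06))
g=[.5143,-.4038]; ql=down(np.radians(.5-90)); qt=down(UY-np.pi/2)
for p,q in(([*g,.15],ql),([*TUB,.139],qt)): print(np.round(r.solve_ik(p,q),2))
r.reach([*g,.15],ql); print(r.move_straight([*g,.052],ql,.08,max_force=5))
command_gripper(0,80); s=r.read_state(); print(s['grip_width'],s['eef_pos'])
r.move_straight([*g,.26],ql,.12); print(r.read_state()['grip_width'])
r.move_straight([*TUB,.26],qt,.15); r.move_straight([*TUB,.172],qt,.08)
print('hit',r.move_straight([*TUB,.136],qt,.02,max_force=5)); s=r.read_state(); print(s['eef_pos'],s['contact_force'],s['torque'],s['time_s'])
snap('side','l1')
E
```

```text
tub (array([529. ,  43.4]), array([168.3, 167.9]), 84.0, 1073, np.float64(102.0))
lid (array([ 514.6, -404.8]), array([172.2, 173.5]), 0.5, 2593, np.float64(23.2))
h (array([ 513.3, -403.6]), array([67.7, 18.1]), 1.1, 130, np.float64(49.5))
[-0.78  0.67  1.28 -0.    1.2   0.78]
[-0.06  0.48  1.67 -0.    1.    1.62]
False
0.01623022688393808 [ 0.51441856 -0.40397116  0.05235807]
0.016363680914476732
hit True
[0.5291637  0.04365444 0.13978303] [-0.59343598  0.46915632  5.55479899] [-0.10852049  0.03024811 -0.07321839] 57.8583
```

View pics/l1.png

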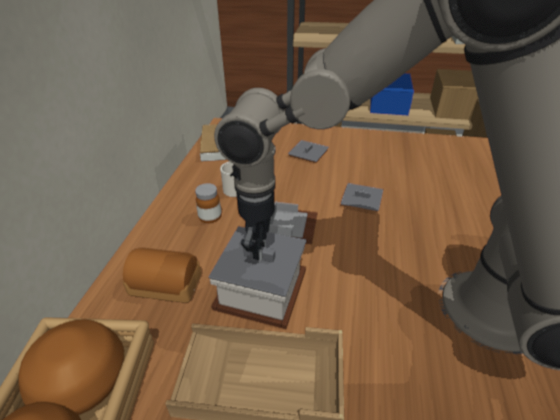

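The lid has dropped into the mouth and rests on the gasket, with its origin at about 87.4 mm as expected. I'll release it and press the corners, closed fingertips pointing down.

```bash
cat >> h.py <<'E'
def press(order,inset=.073,F=19):
    qt=down(UY-np.pi/2)
    for i in order:
        sx,sy=[(-1,-1),(-1,1),(1,1),(1,-1)][i]; p=fr(TUB,UY,(sx*inset,sy*inset)); t=r.tip_extent
        r.move_straight([*p,.165+t-.025+.0],qt,.15)
        r.move_straight([*p,.118+t],qt,.08,max_force=6)
        f0=r.read_state()['contact_force'][2]
        h=r.move_straight([*p,.100+t],qt,.008,max_force=F); s=r.read_state()
        r.hold(.3); s2=r.read_state()
        print(i,h,'tip z',round(s['eef_pos'][2]-t,4),round(s2['eef_pos'][2]-t,4),'F',round(s['contact_force'][2]-f0,1),round(s2['contact_force'][2]-f0,1))
        r.move_straight([*p,.165],qt,.08)
E
python3 - <<'E'
from h import *
command_gripper(.03); command_gripper(.085); e=r.read_state()['eef_pos']; q=down(UY-np.pi/2)
r.move_straight([e[0],e[1],.22],q,.12); command_gripper(0)
press([0,2,1,3])
print(r.read_state()['time_s'])
E
```

```text
0 True tip z 0.1068 0.1068 F 7.2 6.1
2 True tip z 0.1068 0.1068 F 6.4 5.9
1 True tip z 0.1064 0.1063 F 7.5 7.4
3 True tip z 0.1061 0.1061 F 4.2 4.6
76.85
```

Run:
```python
from h import *
press([0,1,2,3],F=21)
r.reach([.40,-.05,.35],down(-np.pi/2))
im,d=snap('top','f1');P=cloud('top',d);snap('side','f1s')
qt=P[165:255,180:262].reshape(-1,3); c,s=np.cos(UY),np.sin(UY); D=(qt[:,:2]-TUB)@np.array([[c,-s],[s,c]])
for sx,sy in((-1,-1),(-1,1),(1,1),(1,-1)):
    k=(np.hypot(D[:,0]-sx*.07,D[:,1]-sy*.07)<.013)&(qt[:,2]>.08); print(sx,sy,k.sum(),np.round(np.median(qt[k,2]),4))
print('plate',rect(P,(180,165,262,255),.09,.125)); print('handle',rect(P,(265,170,335,255),.10,.14)); print('walls',rect(P,(265,170,335,255),.02,.06))
print(r.read_state()['time_s'])
a=cv2.imread('pics/f1.png')[150:300,150:350];b=cv2.imread('pics/f1s.png')[120:360,180:500]
cv2.imwrite('pics/f1c.png',np.hstack([cv2.resize(a,(400,300)),cv2.resize(b,(400,300))]))
```

```text
0 True tip z 0.1061 0.1061 F 4.5 4.0
1 True tip z 0.1061 0.1061 F 6.0 5.7
2 True tip z 0.1061 0.1061 F 5.7 5.8
3 True tip z 0.1061 0.1061 F 5.5 5.6
-1 -1 147 0.6643
-1 1 0 nan
1 1 56 0.1065
1 -1 55 0.1064
plate (array([553.1,  40.1]), array([172.8, 125. ]), 84.0, 1707, np.float64(106.3))
handle (array([ 562.1, -205.6]), array([19.3, 18.8]), 0.9, 51, np.float64(122.0))
walls (array([ 527.2, -206. ]), array([104.4,  82.7]), 89.6, 109, np.float64(37.1))
93.9167
  return _methods._mean(a, axis=axis, dtype=dtype,
  ret = ret.dtype.type(ret / rcount)
```

View pics/f1c.png

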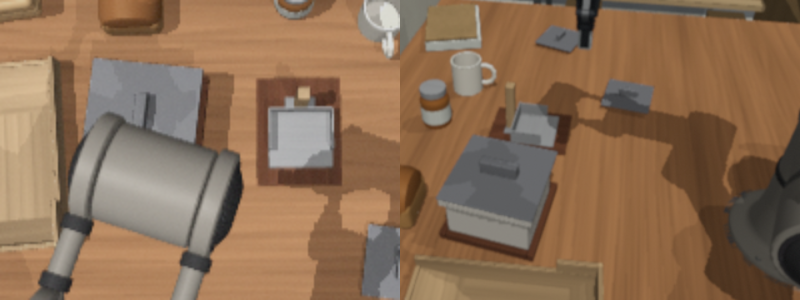

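The lid lies flush: all four corners were touched at 106.1 mm in the second round. The scoop is upright at the board's centre, and the arm is clear of everything.

```bash
python3 -c "
from h import *
r.hold(.5); print(r.finish_job())"
```

```text
the job is handed in; nothing more can be done
None
```

I handed the job in at about 94 s: all six walnuts are in the tub, the lid is pressed flush at all four corners (about 106 mm), and the scoop stands upright on its board; no verdict came back.

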